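Slide the standing battery box into its charging dock

TASK

Push the tall standing battery box along the bench into its charging dock until it sits fully home against the dock's back plate. It is heavy and tips easily, so push it low near its base; it must stay standing and must not be lifted. Then press the charge button beside the dock fully down, let it go, and leave the other things on the bench where they stand.

Things in the scene. Friction and masses are not known exactly. Their poses are not given: they have to be found in the camera images.
- battery: The battery box: tall beige upright block, dark band round its foot, thin black carry handle on top. 90 mm along its x, 130 mm along y, 200 mm high (handle to 231 mm). Origin: middle of its underside, z up. Loose, 1.1 to 1.9 kg. It starts before the dock's mouth: 110 to 145 mm short of home along the dock's x, up to 12 mm to one side, turned up to 0.22 rad from the dock.
- push_side (a point): Middle of the box's face away from the dock, 20 mm above the bench; push here towards the dock (6 to 13 N). Pushed below about 35 mm the box slides; above 60 to 85 mm it tips. The box is taller than most fingers are long: a gripper pointing straight down meets its upper part first, so lean the tool until the fingertips lead.
- dock: Fixed aluminium dock, no floor of its own. Origin: on the bench, where the middle of the box's underside lies when fully home; x points into the dock (the way to push, roughly to the robot's left), y towards the robot, z up. Back plate 200 mm wide, 60 mm high, its face at x = 45 mm. Side kerbs 30 mm high, inner faces at y = +-80 mm from x = -20 to 55 mm: 15 mm of play on each side of the box.
- dock_mouth (a point): Middle of the dock's open mouth on the bench, 56 mm before the dock's origin; flared lips, 30 mm high, open here to about 97 mm on either side and lead the box between the kerbs. Same axes as the dock.
- charge_top (a point): Middle of the top face of the round grey charge button, 26 mm across, in a black housing on a grey block 50 x 50 x 30 mm beside the dock's mouth on the side away from the robot (dock frame x = -100, y = -150 mm). Pressed straight down; the point moves with the button.
- charge (a joint): Travel of the charge button: 0 released, 0.006 m fully down; springs back; fully down takes 5 N.
- bottle: Bystander: brown bottle, 60 mm across, 130 mm high; origin under its middle. Stands behind the dock's back plate. Leave it alone.
- tip_box: Bystander: clear box with white lid, 88 x 123 x 63 mm high; origin under its middle. Behind the dock's back plate, nearer the robot. Leave it alone.
- tape: Bystander: white ring (roll), 90 mm across, 24 mm high, lying flat; origin under its middle. Beside the dock, on the side away from the robot. Leave it alone.

How it is judged:
By the outcome, as a careful person would: the job done as asked, in the order asked, and still so for the second after the job is handed in, with the robot touching nothing.
It also fails if it takes over 58 s, if anything falls off the work surface, if the arm or the gripper's body presses on something with over 40 N, if the wrist force passes 120 N, or if a joint passes its speed limit or range.

ROBOT

A 6-joint arm with a two-finger parallel gripper is mounted at the origin on the work surface. World frame = base frame: x ahead of the robot, y to its left, z up, the work surface at z = 0. Lengths are in m, angles in rad, forces in N, time in s.
With the tool pointing down it reaches from about 0.35 to 0.975 m from the base axis. Payload 7.1 kg.
Tool frame: the origin (TCP) lies at the very end of the fingers, on their centre line; the grasp point (between the pads) lies 19 mm behind it; z points along the fingers, y is the direction in which the jaws open and shut (so a half turn about z gives the same grasp; the last joint's range is limited). The gripper opens to 88 mm and grips with 3 to 60 N. Pads are 20 mm wide; open, the fingers measure 115 mm over their backs; the gripper's body (75 mm by 178 mm) begins 61 mm behind the grasp point.
Start: joints at [1.278, 0.423, 1.63, -0, 1.089, -0.019], TCP at [0.169, 0.602, 0.199] pointing down, gripper open.
Joint ranges: [-3, 3], [-0.9, 2.11], [0.09, 2.58], [-1.31, 4.45], [0.11, 2.69], [-2.54, 2.54]. Speed limits (rad/s): [2.39, 2.39, 3.01, 3.14, 3.14, 3.14].

INTERFACE

Orientations are given as a rotation vector (axis times angle).
In Python, from plant import get_state, vision, bot gives the robot as it stands.
- The arm moves only by the tool apply_moves, never from a script. Its argument "rows" is a list of rows, each a list of 3 entries, a list of its own where there are three numbers: the closure in counts, from 0 (fully open) to 255 (shut), then the shift along the world's x, y, z in mm, then the turn about the world's z in degrees. In form: [[claw, [x, y, z], turn], ...]. A call has 1 to 10 rows; each row shifts and turns the commanded pose from where the row before left it; what a row does not reach is not made up. A row lasts 1/10 s, in which the tool goes at most 50 mm and 8.59 degrees, less where a joint would pass 70% of its speed; a pose out of reach is approached as far as the arm can. A call with a gripper value outside its range is refused whole. The fingers move at their own pace and stop on an object; "squeeze" is the grip in N (left out, the last holds). Time passes only in rows, so rows that do not move let the fingers close. It gives the time, the measured TCP pose, the force and the opening at its end, in the units of the state.
- get_state(): the state, without advancing time (a new reading comes with each control period).
- vision.read_camera(name): name is "scene" or "top" or "wrist"; returns a dict with "pixels" (400x640x3 uint8, red, green, blue), "mtx" (3x3 intrinsics, pixels), "k1" (the pictures are not rectified: a ray, as slopes to the right and down, at radius r is drawn at 1 + k1 r^2 times it, then the intrinsics apply), "xyz" and "rotation" of the camera in the world. Camera axes: x right, y up, looking along -z (the intrinsics and any distortion apply to the point x, -y, -z); pixel columns grow to the right and rows downward; lengths in m; the calibration is good to about 2 mm. A picture is of the moment at which its call begins. There is no depth.
- bot.sign_off(): hands the job in, once; it reports no verdict.
The state is a dict: "clock": time; "joint_positions": joint angles; "joint_vel": joint speeds; "joint_torque": joint torques, N m; "tcp_pos": TCP position; "orientation": TCP orientation; "wrist_force": force on the tool from outside, world axes, zero at the start; "torque": the same for the moment, N m; "width": finger opening in m.
Only numpy, scipy, OpenCV 4.12 (cv2) and the standard library are available. Lean on these libraries where they do the work, as an engineer would, in place of code of your own. Each camera call takes 0.05 s, during which the arm holds its last target.

## Working session

There is one attempt and no reset: what is moved stays moved. The work goes in short steps, Python scripts to look and compute and a tool call to move; the robot and the scene stay as the last step left them, time stands still between calls to the robot, and variables do not carry over. Pictures are saved under pics/ and viewed, and the job is handed in when it is done.

Besides the shell and the picture viewer there is one more tool, called after "Emit:" by a JSON object that holds its "fn" and its "kwargs", one argument or row to a line. apply_moves: Moves the arm, as the interface text tells. Its arguments: {"type":"object","properties":{"rows":{"type":"array"},"squeeze":{"type":"number"}},"required":["rows"]}

```bash
mkdir -p pics; ls
python3 - <<'E'
from plant import get_state, vision, bot
import cv2
print(get_state())
for n in ["scene","top","wrist"]:
    d=vision.read_camera(n); cv2.imwrite(f"pics/{n}0.png",d["pixels"][:,:,::-1]); print(n,d["mtx"],d["k1"],d["xyz"],d["rotation"])
E
```

```text
pics
{'clock': 0.0, 'joint_positions': array([ 1.27802778e+00,  4.23856304e-01,  1.63069181e+00, -4.03605837e-05,
        1.08863213e+00, -1.89909258e-02]), 'joint_vel': array([ 0.00011915,  0.00225039, -0.00096323, -0.00266055,  0.00046347,
       -0.00220345]), 'joint_torque': array([-2.71256220e-03, -5.44624650e+01, -2.73651749e+01,  6.39465521e-02,
        2.29673961e-02, -1.25016809e-04]), 'tcp_pos': array([0.16878659, 0.60114382, 0.19809138]), 'orientation': array([-4.28648942e-01, -3.11199802e+00,  2.47210433e-03]), 'wrist_force': array([-0.43565887, -0.13987893,  0.32904026]), 'torque': array([ 0.03164117, -0.01030362, -0.00237058]), 'width': 0.08812328697650439}
scene [[378.58487926   0.         319.64226509]
 [  0.         378.58487926 198.03092041]
 [  0.           0.           1.        ]] -0.024411529121264396 [ 0.89846128 -0.33064034  0.52701642] [0.8398718  0.30240704 0.6094577 ]
top [[403.51087956   0.         318.28025233]
 [  0.         403.51087956 201.54121158]
 [  0.           0.           1.        ]] 0.03137852590486655 [0.45809835 0.10647418 0.80360707] [ 0.08373818 -0.08738676 -1.59447508]
wrist [[295.95494343   0.         317.87353592]
 [  0.         295.95494343 203.18940971]
 [  0.           0.           1.        ]] -0.05236268831703218 [0.08761785 0.62501877 0.38363811] [-0.2638364  -0.19816979  1.2867865 ]
```

View pics/scene0.png

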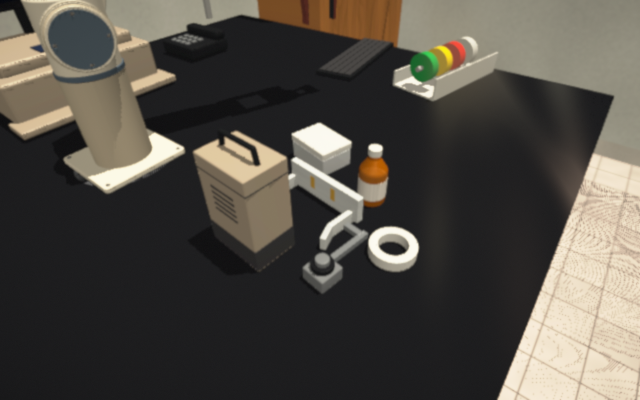

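View pics/top0.png

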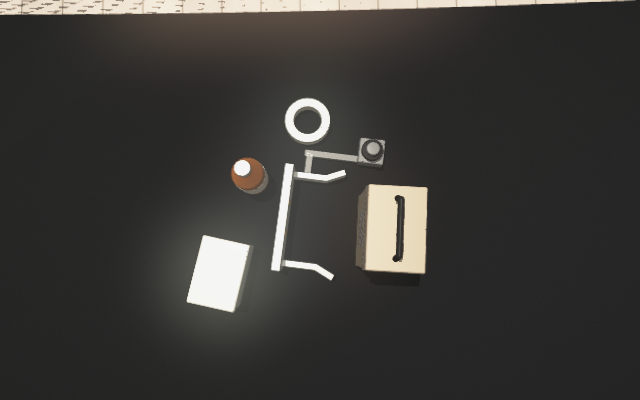

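View pics/wrist0.png

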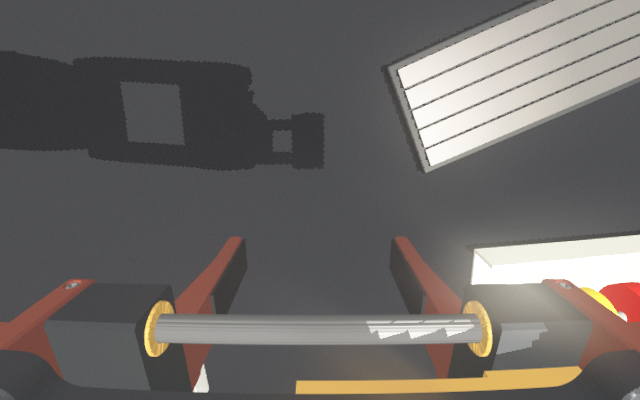

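The pictures show the box in the top view at about (397,228) and the dock plate at (283,217). The kerbs open to the right, the button is at (372,150), and the tape, bottle and tip box are clear of the path. Next I'll measure these.

```bash
cat > h.py <<'E'
import numpy as np, cv2
from scipy.spatial.transform import Rotation as R
def ray(d,px):
    px=np.array(px,float).reshape(-1,1,2)
    k=np.array([d["k1"],0,0,0,0.])
    u=cv2.undistortPoints(px,np.array(d["mtx"]),k).reshape(-1,2)
    c=np.c_[u[:,0],-u[:,1],-np.ones(len(u))]
    rot=np.array(d["rotation"]); Rm=R.from_rotvec(rot).as_matrix() if rot.size==3 else rot
    return np.array(d["xyz"]), c@Rm.T
def plane(d,px,z):
    o,v=ray(d,px); return o+v*((z-o[2])/v[:,2])[:,None]
def proj(d,P):
    P=np.atleast_2d(P); Rm=R.from_rotvec(np.array(d["rotation"])).as_matrix()
    c=(P-np.array(d["xyz"]))@Rm; u=np.c_[c[:,0]/-c[:,2],-c[:,1]/-c[:,2]]
    u=u*(1+d["k1"]*(u**2).sum(1))[:,None]; m=np.array(d["mtx"])
    return u@np.diag([m[0,0],m[1,1]])+[m[0,2],m[1,2]]
def grab(n,name=None):
    from plant import vision
    d=vision.read_camera(n)
    if name: cv2.imwrite(f"pics/{name}.png",d["pixels"][:,:,::-1])
    return d
E
python3 - <<'E'
from h import *
import pickle
d=grab("top"); pickle.dump(d,open("top0.pkl","wb"))
print(np.shape(d["rotation"]))
im=d["pixels"].astype(int)
hsv=cv2.cvtColor(d["pixels"],cv2.COLOR_RGB2HSV)
# box top
m=((hsv[...,2]>190)&(hsv[...,1]>40)&(hsv[...,1]<140)).astype(np.uint8); m[:30]=0
m=cv2.morphologyEx(m,cv2.MORPH_CLOSE,np.ones((15,15)))
cs=sorted(cv2.findContours(m,0,2)[0],key=cv2.contourArea)[-1]
r=cv2.minAreaRect(cs); b=cv2.boxPoints(r); P=plane(d,b,.2); print("box",r,P.round(4)); print(np.linalg.norm(np.diff(P,axis=0),axis=1),P.mean(0))
# white dock
m=((hsv[...,2]>200)&(hsv[...,1]<30)).astype(np.uint8); m[:30]=0
for c in cv2.findContours(m,0,2)[0]:
    if cv2.contourArea(c)>60:
        r=cv2.minAreaRect(c);print("white",cv2.contourArea(c),r, plane(d,[r[0]],0.06).round(3))
crop=d["pixels"][100:320,180:440,::-1]; cv2.imwrite("pics/crop1.png",cv2.resize(crop,None,fx=2.7,fy=2.7,interpolation=cv2.INTER_CUBIC))
E
```

```text
(3,)
box ((396.2962341308594, 228.18679809570312), (59.33524703979492, 86.17945098876953), 2.4895529747009277) [[ 0.4206  0.0382  0.2   ]
 [ 0.5488  0.0276  0.2   ]
 [ 0.5426 -0.0614  0.2   ]
 [ 0.4148 -0.0488  0.2   ]]
[0.12865054 0.08928748 0.12839776] [ 0.48171941 -0.01109254  0.2       ]
white 237.0 ((309.2426452636719, 267.2199401855469), (49.99205017089844, 10.163918495178223), 17.281497955322266) [[0.419 0.123 0.06 ]]
white 3163.5 ((217.558837890625, 273.26470947265625), (47.779518127441406, 69.60772705078125), 14.03624439239502) [[0.413 0.29  0.06 ]]
white 212.0 ((321.0505065917969, 175.611328125), (9.30856990814209, 48.08671188354492), 87.39744567871094) [[0.588 0.097 0.06 ]]
white 744.0 ((282.0706787109375, 216.57711791992188), (8.061858177185059, 107.24146270751953), 7.696050643920898) [[0.513 0.171 0.06 ]]
white 170.0 ((241.5, 167.5), (15.0, 15.0), 90.0) [[0.607 0.245 0.06 ]]
white 1456.0 ((307.0, 120.0), (42.0, 44.0), 90.0) [[0.695 0.121 0.06 ]]
```

View pics/crop1.png

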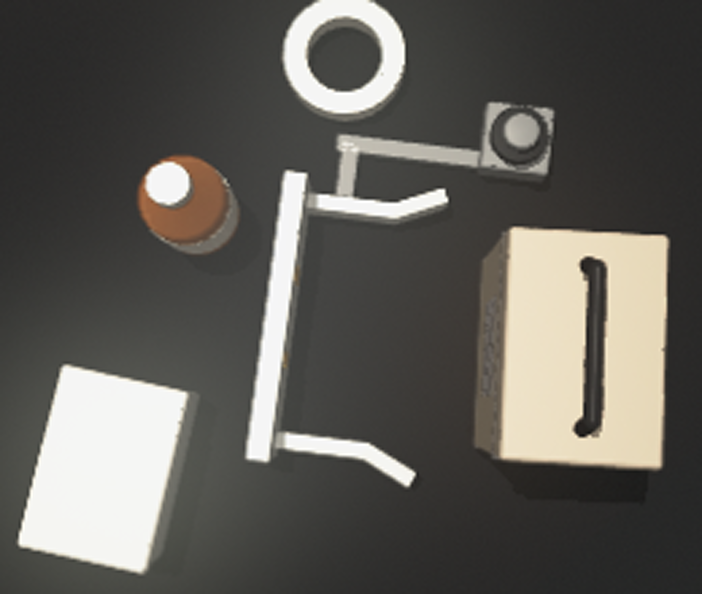

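```bash
python3 - <<'E'
from h import *
import pickle
d=pickle.load(open("top0.pkl","rb"))
hsv=cv2.cvtColor(d["pixels"],cv2.COLOR_RGB2HSV)
m=((hsv[...,2]>200)&(hsv[...,1]<30)).astype(np.uint8); m[:30]=0
for c in cv2.findContours(m,0,2)[0]:
    r=cv2.minAreaRect(c)
    if 700<cv2.contourArea(c)<800:
        b=cv2.boxPoints(r); P=plane(d,b,.06)[:,:2]; print(P.round(4)); 
        # front edge = two corners with smaller y-ish
        L=sorted([(P[i],P[(i+1)%4]) for i in range(4)],key=lambda e:-np.linalg.norm(e[0]-e[1]))[:2]
        for e in L: print(np.linalg.norm(e[0]-e[1]),(e[0]+e[1])/2,np.degrees(np.arctan2(*(e[0]-e[1])[::-1])))
        fe=min(L,key=lambda e:e[0][1]+e[1][1])
        t=(fe[0]-fe[1]);t/=np.linalg.norm(t); t*=-np.sign(t[0])  # dock y towards robot (-x)
        dx=np.array([t[1],-t[0]]); 
        # y dir toward robot; x = y cross z
        O=(fe[0]+fe[1])/2-0.045*dx
        print("dx",dx,"dy",t,"O",O)
        T=lambda p:(np.array(p)-O)@np.c_[dx,t]
        print("box in dock",T([.4817,-.0111]))
        pb=O-.1*dx-.15*t; print("button pred",pb)
        print("button px", proj(d,[*pb,.045]))
        for q in [(-.02,.08),(-.02,-.08),(-.056,.097),(-.056,-.097)]:
            print(q,proj(d,[*(O+q[0]*dx+q[1]*t),.03]))
E
python3 - <<'E'
from h import *
import pickle
d=pickle.load(open("top0.pkl","rb"))
h=cv2.resize(d["pixels"][125:180,345:400,::-1],None,fx=8,fy=8,interpolation=cv2.INTER_CUBIC); cv2.imwrite("pics/btn.png",h)
s=grab("scene"); pickle.dump(s,open("scene0.pkl","wb"))
cv2.imwrite("pics/btns.png",cv2.resize(s["pixels"][240:300,290:350,::-1],None,fx=8,fy=8,interpolation=cv2.INTER_CUBIC))
E
```

```text
[[0.4177 0.193 ]
 [0.6134 0.1637]
 [0.611  0.1488]
 [0.4153 0.1785]]
0.1979604734361133 [0.51555129 0.17832672] 171.4863870942607
0.19792278898561558 [0.51317866 0.16363149] -8.6403348388761
dx [0.15023137 0.98865087] dy [-0.98865087  0.15023137] O [0.50641825 0.1191422 ]
box in dock [-0.13247752  0.00487125]
button pred [ 0.63969274 -0.00225759]
button px [[372.21340057 148.84892071]]
(-0.02, 0.08) [[315.76076987 263.55146757]]
(-0.02, -0.08) [[326.13331581 180.77352185]]
(-0.056, 0.097) [[333.53458523 275.00467049]]
(-0.056, -0.097) [[345.60439984 174.47912042]]
```

```bash
python3 -c "
import cv2,numpy as np
cv2.imwrite('pics/btnboth.png',np.hstack([cv2.resize(cv2.imread('pics/btn.png'),(390,390)),cv2.resize(cv2.imread('pics/btns.png'),(390,390))]))"
```

```text
(no output)
```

View pics/btnboth.png

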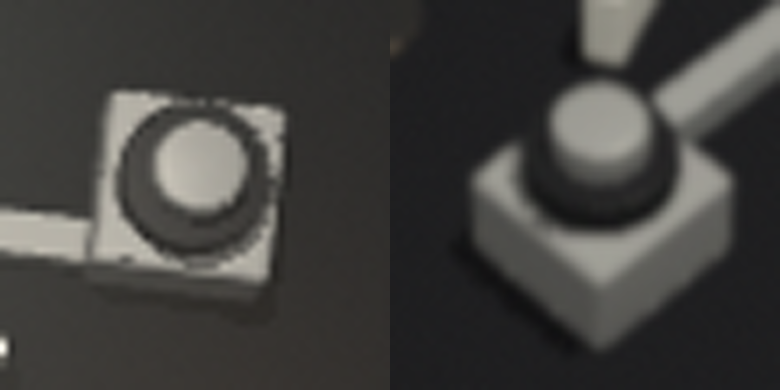

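Emit:
{"fn": "apply_moves", "kwargs": {
  "rows": [
    [255,[10,38,20],0],
    [255,[10,38,20],0],
    [255,[10,38,20],0],
    [255,[10,38,10],0],
    [255,[10,38,0],0],
    [255,[10,38,0],0],
    [255,[10,38,0],0],
    [255,[10,38,0],0],
    [255,[10,38,0],0],
    [255,[10,38,0],0]
  ]
}}

```text
clock: 1.25
tcp_pos: [0.265, 0.9665, 0.2675]
orientation: [0.429, 3.112, 0.007]
wrist_force: [0.2, 1.8, 0.9]
width: 0.0112
```

Emit:
{"fn": "apply_moves", "kwargs": {
  "rows": [
    [255,[10,38,0],0],
    [255,[10,38,0],0],
    [255,[10,38,0],0]
  ]
}}

```text
clock: 1.55
tcp_pos: [0.273, 0.9999, 0.2405]
orientation: [0.427, 3.101, 0.109]
wrist_force: [-0.1, -0.7, 0.3]
width: 0.0005
```

Run:
```python
from h import *
from plant import get_state
s=get_state(); print(s["joint_positions"].round(3),s["tcp_pos"],R.from_rotvec(s["orientation"]).as_matrix().round(3),s["width"])
a=pickle=None
import pickle
d=pickle.load(open("top0.pkl","rb"));e=pickle.load(open("scene0.pkl","rb"))
o1,v1=ray(d,[(373.2,148.6)]);px=(290+(600-390)*60/390,240+125*60/390);o2,v2=ray(e,[px])
A=np.c_[v1[0],-v2[0]];t=np.linalg.lstsq(A,o2-o1,rcond=None)[0];print(o1+t[0]*v1[0],o2+t[1]*v2[0])
```

```text
[ 1.293e+00  1.204e+00  8.900e-02  1.000e-03  1.779e+00 -4.000e-03] [0.27296515 0.9999442  0.24052125] [[-0.963  0.27   0.018]
 [ 0.27   0.96   0.067]
 [ 0.001  0.07  -0.998]] 0.00047773338447571346
[ 0.63931353 -0.00366926  0.04839841] [ 0.64060253 -0.00246217  0.04853167]
```

Emit:
{"fn": "apply_moves", "kwargs": {
  "rows": [
    [255,[10,38,0],0],
    [255,[10,38,0],0],
    [255,[0,0,0],0]
  ]
}}

```text
clock: 1.85
tcp_pos: [0.2776, 1.0198, 0.2271]
orientation: [0.426, 3.091, 0.186]
wrist_force: [-0.2, -0.3, 0.4]
width: 0.0006
```

Run:
```python
from h import *
from plant import get_state
s=get_state(); print(s["joint_positions"].round(4),s["tcp_pos"],R.from_rotvec(s["orientation"]).as_matrix().round(3)[:,2],s["width"])
```

```text
[ 1.2933e+00  1.2186e+00  8.8600e-02  1.4000e-03  1.7142e+00 -3.4000e-03] [0.27759803 1.01981305 0.22712502] [ 0.032  0.116 -0.993] 0.0006313967622871394
```

Emit:
{"fn": "apply_moves", "kwargs": {
  "rows": [
    [255,[-10,-38,0],0],
    [255,[-10,-38,0],0],
    [255,[0,0,0],0]
  ]
}}

```text
clock: 2.15
tcp_pos: [0.2625, 0.9623, 0.2252]
orientation: [0.426, 3.094, 0.165]
wrist_force: [0.3, 0.1, -0.8]
width: 0.0005
```

Run:
```python
from h import *
from plant import get_state
s=get_state(); print(s["joint_positions"].round(4),s["tcp_pos"],R.from_rotvec(s["orientation"]).as_matrix().round(3)[:,2],s["width"])
```

```text
[ 1.2921e+00  1.0019e+00  5.3080e-01  1.5000e-03  1.5023e+00 -5.0000e-03] [0.26252154 0.96229734 0.22522231] [ 0.028  0.103 -0.994] 0.0005050644843253936
```

Useful: once the tool leans at the reach limit, the lean stays afterwards. I'll turn the jaws so that both fingertips can push side by side, then build up the lean.

Emit:
{"fn": "apply_moves", "kwargs": {
  "rows": [
    [255,[-10,-38,10],-8.5],
    [255,[0,0,0],-8.5],
    [255,[0,0,0],-8.5],
    [255,[0,0,0],-8.5],
    [255,[0,0,0],-8.5],
    [255,[0,0,0],-8.5],
    [255,[0,0,0],-8.5],
    [255,[0,0,0],-8.5],
    [255,[0,0,0],-8.5],
    [255,[0,0,0],-8.5]
  ]
}}

```text
clock: 3.15
tcp_pos: [0.2548, 0.9333, 0.2433]
orientation: [2.351, 1.936, 0.124]
wrist_force: [0.1, 0.7, 1.6]
width: 0.0005
```

Emit:
{"fn": "apply_moves", "kwargs": {
  "rows": [
    [255,[0,0,0],-8.5],
    [255,[0,0,0],-8.5],
    [255,[0,0,0],-8.5],
    [255,[0,0,0],-8.5],
    [255,[0,0,0],-8.5],
    [255,[0,0,0],-7.5],
    [255,[12,46,10],0],
    [255,[12,46,10],0],
    [255,[12,46,10],0],
    [255,[12,46,10],0]
  ]
}}

```text
clock: 4.15
tcp_pos: [0.2707, 0.9841, 0.2435]
orientation: [3.013, 0.796, 0.137]
wrist_force: [0.6, -0.2, 1.3]
width: 0.0004
```

```bash
cat > st.py <<'E'
from h import *
from plant import get_state
s=get_state(); M=R.from_rotvec(s["orientation"]).as_matrix()
print(round(s["clock"],2),"j",s["joint_positions"].round(3),"tcp",s["tcp_pos"].round(4)); print("x",M[:,0].round(3),"y",M[:,1].round(3),"z",M[:,2].round(3),"lean",np.degrees(np.arccos(-M[2,2])).round(1),"az",np.degrees(np.arctan2(M[1,2],M[0,2])).round(1),"y az",np.degrees(np.arctan2(M[1,1],M[0,1])).round(1), "F",s["wrist_force"].round(1),"w",round(s["width"],3))
E
python3 st.py
```

```text
4.15 j [ 1.319  1.203  0.086 -0.09   1.828  2.349] tcp [0.2707 0.9841 0.2435]
x [0.866 0.494 0.079] y [ 0.492 -0.87   0.044] z [ 0.09   0.001 -0.996] lean 5.2 az 0.6 y az -60.5 F [ 0.6 -0.2  1.3] w 0.0
```

Emit:
{"fn": "apply_moves", "kwargs": {
  "rows": [
    [255,[12,46,10],0],
    [255,[12,46,10],0],
    [255,[12,46,10],0]
  ]
}}

```text
clock: 4.45
tcp_pos: [0.2803, 1.0146, 0.2448]
orientation: [-2.971, -0.791, -0.208]
wrist_force: [0.8, 0.3, 0.4]
width: 0.0002
```

```bash
python3 st.py
```

```text
4.45 j [ 1.318  1.204  0.086 -0.089  1.732  2.348] tcp [0.2803 1.0146 0.2448]
x [0.859 0.491 0.146] y [ 0.499 -0.866 -0.024] z [ 0.115  0.093 -0.989] lean 8.5 az 39.0 y az -60.1 F [0.8 0.3 0.4] w 0.0
```

Emit:
{"fn": "apply_moves", "kwargs": {
  "rows": [
    [255,[-6,-24,0],8.5],
    [255,[0,0,0],8.5],
    [255,[0,0,0],8.5],
    [255,[0,0,0],8.5],
    [255,[0,0,0],8.5],
    [255,[0,0,0],2.5],
    [255,[8,30,6],0],
    [255,[12,45,12],0],
    [255,[12,45,12],0],
    [255,[12,45,12],0]
  ]
}}

```text
clock: 5.45
tcp_pos: [0.2892, 1.0523, 0.255]
orientation: [-2.388, -1.76, -0.264]
wrist_force: [0.8, 0.3, 0.1]
width: 0.0003
```

```bash
python3 st.py
```

```text
5.45 j [1.285 1.199 0.086 0.023 1.616 1.589] tcp [0.2892 1.0523 0.255 ]
x [0.291 0.927 0.237] y [ 0.956 -0.293 -0.026] z [ 0.045  0.234 -0.971] lean 13.8 az 79.1 y az -17.1 F [0.8 0.3 0.1] w 0.0
```

Emit:
{"fn": "apply_moves", "kwargs": {
  "rows": [
    [255,[12,45,15],0],
    [255,[12,45,15],0],
    [255,[12,45,15],0],
    [255,[12,45,15],0],
    [255,[12,45,15],0],
    [255,[12,45,15],0]
  ]
}}

```text
clock: 6.05
tcp_pos: [0.3017, 1.1093, 0.289]
orientation: [-2.271, -1.67, -0.475]
wrist_force: [0.2, -0.1, -0.9]
width: 0.0002
```

```bash
python3 st.py
```

```text
6.05 j [1.288 1.187 0.086 0.024 1.432 1.593] tcp [0.3017 1.1093 0.289 ]
x [0.277 0.863 0.422] y [ 0.956 -0.291 -0.032] z [ 0.095  0.412 -0.906] lean 25.0 az 77.0 y az -16.9 F [ 0.2 -0.1 -0.9] w 0.0
```

Emit:
{"fn": "apply_moves", "kwargs": {
  "rows": [
    [255,[11,43,20],0],
    [255,[11,43,20],0],
    [255,[11,43,20],0],
    [255,[11,43,20],0],
    [255,[11,43,20],0],
    [255,[11,42,22],0],
    [255,[11,42,22],0],
    [255,[11,42,22],0]
  ]
}}

```text
clock: 6.85
tcp_pos: [0.312, 1.1666, 0.3702]
orientation: [-2.107, -1.546, -0.713]
wrist_force: [0.2, -0.4, 0.5]
width: 0.0
```

```bash
python3 st.py
```

```text
6.85 j [1.293 1.149 0.086 0.024 1.224 1.598] tcp [0.312  1.1666 0.3702]
x [0.246 0.737 0.629] y [ 0.957 -0.286 -0.039] z [ 0.151  0.612 -0.776] lean 39.1 az 76.1 y az -16.7 F [ 0.2 -0.4  0.5] w 0.0
```

Emit:
{"fn": "apply_moves", "kwargs": {
  "rows": [
    [0,[0,-25,0],4.1],
    [0,[4,-49,0],4],
    [0,[5,-49,0],0],
    [0,[5,-49,0],0],
    [0,[5,-49,0],0],
    [0,[5,-49,0],0],
    [0,[5,-49,0],0],
    [0,[5,-49,0],0],
    [0,[5,-49,0],0],
    [0,[5,-49,0],0]
  ]
}}

```text
clock: 7.85
tcp_pos: [0.3558, 0.7141, 0.3704]
orientation: [-1.995, -1.66, -0.67]
wrist_force: [1.2, -0.9, -0.5]
width: 0.0772
```

Emit:
{"fn": "apply_moves", "kwargs": {
  "rows": [
    [0,[6,-49,0],0],
    [0,[6,-49,0],0],
    [0,[6,-49,0],0],
    [0,[6,-49,0],0],
    [0,[6,-49,0],0],
    [0,[6,-49,0],0],
    [0,[6,-49,0],0],
    [0,[6,-49,0],0],
    [0,[6,-49,0],0],
    [0,[6,-49,0],0]
  ]
}}

```text
clock: 8.85
tcp_pos: [0.416, 0.2238, 0.3702]
orientation: [-1.997, -1.663, -0.671]
wrist_force: [1.6, -0.4, 0.6]
width: 0.088
```

```bash
python3 st.py
```

```text
8.85 j [ 0.011 -0.064  1.997  0.728  1.206 -0.076] tcp [0.416  0.2238 0.3702]
x [0.153 0.764 0.627] y [ 0.985 -0.169 -0.035] z [ 0.079  0.623 -0.779] lean 38.9 az 82.8 y az -9.7 F [ 1.6 -0.4  0.6] w 0.088
```

Emit:
{"fn": "apply_moves", "kwargs": {
  "rows": [
    [0,[5,-49,0],1],
    [0,[5,-49,0],0],
    [0,[5,-49,0],0],
    [0,[5,-49,0],0],
    [0,[5,-49,0],0],
    [0,[5,-49,0],0],
    [0,[5,-49,0],0],
    [0,[5,-45,0],0],
    [0,[0,-10,0],0],
    [0,[0,0,0],0]
  ]
}}

```text
clock: 9.85
tcp_pos: [0.4559, -0.1737, 0.3689]
orientation: [-1.982, -1.676, -0.661]
wrist_force: [0.2, 0.3, -0.3]
width: 0.0878
```

```bash
python3 st.py
python3 - <<'E'
from h import *
grab("scene","scene1");grab("top","top1")
E
```

```text
9.85 j [-0.742  0.256  1.64   0.532  1.675 -0.636] tcp [ 0.4559 -0.1737  0.3689]
x [0.143 0.767 0.625] y [ 0.987 -0.153 -0.038] z [ 0.067  0.623 -0.779] lean 38.8 az 83.9 y az -8.8 F [ 0.2  0.3 -0.3] w 0.088
```

View pics/scene1.png

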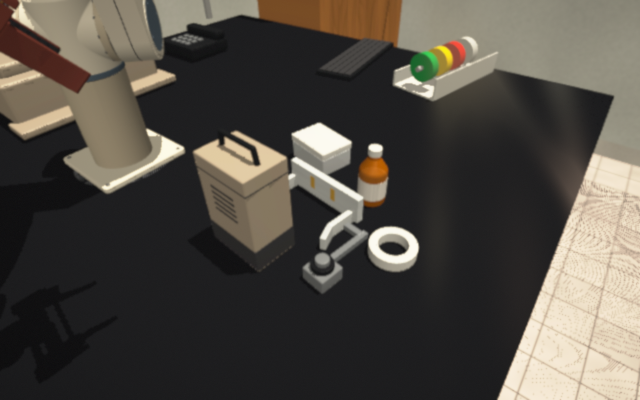

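Emit:
{"fn": "apply_moves", "kwargs": {
  "rows": [
    [0,[0,0,-48],0],
    [0,[0,0,-48],0],
    [0,[0,0,-48],0],
    [0,[0,0,-48],0],
    [0,[0,0,-48],0],
    [0,[0,0,-48],0],
    [0,[0,0,-40],0],
    [0,[0,0,-20],0],
    [0,[0,0,0],0]
  ]
}}

```text
clock: 10.85
tcp_pos: [0.4542, -0.1696, 0.0195]
orientation: [-1.976, -1.675, -0.657]
wrist_force: [0.6, -0.8, 0.4]
width: 0.0879
```

```bash
python3 st.py
python3 - <<'E'
from h import *
grab("scene","scene2")
E
```

```text
10.85 j [-0.738  0.739  1.833  0.6    1.103 -0.996] tcp [ 0.4542 -0.1696  0.0195]
x [0.143 0.765 0.628] y [ 0.988 -0.149 -0.043] z [ 0.061  0.626 -0.777] lean 39.0 az 84.5 y az -8.6 F [ 0.6 -0.8  0.4] w 0.088
```

View pics/scene2.png

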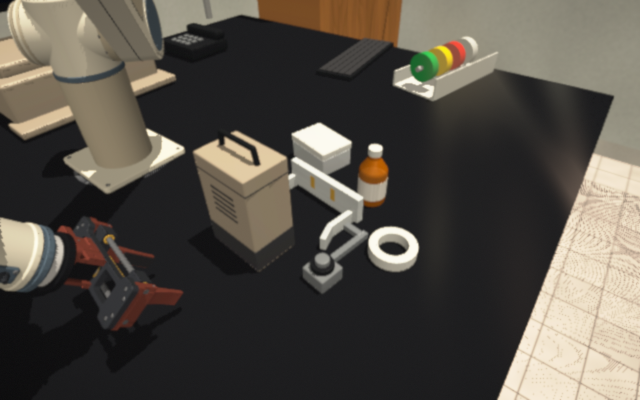

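Emit:
{"fn": "apply_moves", "kwargs": {
  "rows": [
    [0,[7,20,-3],0],
    [0,[5,25,0],0],
    [0,[4,25,0],0],
    [0,[2,12,0],0],
    [0,[1,8,0],0],
    [0,[1,8,0],0],
    [0,[1,8,0],0]
  ]
}}

```text
clock: 11.6
tcp_pos: [0.477, -0.0663, 0.0185]
orientation: [-1.98, -1.678, -0.661]
wrist_force: [-0.1, -0.5, -0.2]
width: 0.0876
```

```bash
cat >> st.py <<'E'
O=np.array([.5064,.1191]);D=np.array([[.1502,.9887],[-.9887,.1502]])
print("tcp dock",(D@(s["tcp_pos"][:2]-O)).round(4))
E
python3 st.py
```

```text
11.6 j [-0.565  0.707  1.932  0.737  0.99  -0.968] tcp [ 0.477  -0.0663  0.0185]
x [0.141 0.767 0.626] y [ 0.988 -0.151 -0.038] z [ 0.065  0.623 -0.779] lean 38.8 az 84.0 y az -8.7 F [-0.1 -0.5 -0.2] w 0.088
tcp dock [-0.1878  0.0012]
```

Close to contact. Now advancing slowly while watching the force.

Emit:
{"fn": "apply_moves", "kwargs": {
  "rows": [
    [0,[1,6,0],0],
    [0,[1,6,0],0],
    [0,[1,6,0],0],
    [0,[1,6,0],0]
  ]
}}

```text
clock: 12.0
tcp_pos: [0.4799, -0.043, 0.0177]
orientation: [-1.979, -1.679, -0.658]
wrist_force: [-4.9, -10.4, 4.4]
width: 0.0877
```

```bash
python3 st.py
python3 - <<'E'
from h import *
grab("scene","scene3")
E
```

```text
12.0 j [-0.523  0.702  1.951  0.767  0.966 -0.961] tcp [ 0.4799 -0.043   0.0177]
x [0.141 0.768 0.624] y [ 0.988 -0.149 -0.039] z [ 0.063  0.622 -0.78 ] lean 38.7 az 84.2 y az -8.6 F [ -4.9 -10.4   4.4] w 0.088
tcp dock [-0.1643  0.0018]
```

View pics/scene3.png

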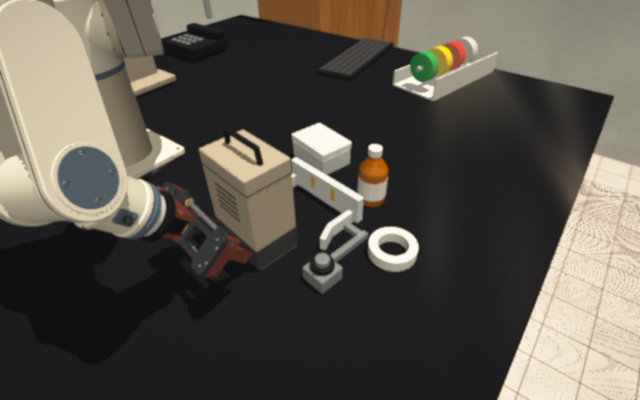

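Emit:
{"fn": "apply_moves", "kwargs": {
  "rows": [
    [0,[1,8,0],0],
    [0,[1,8,0],0],
    [0,[2,8,0],0],
    [0,[1,8,0],0],
    [0,[1,8,0],0],
    [0,[1,8,0],0]
  ]
}}

```text
clock: 12.65
tcp_pos: [0.4887, 0.004, 0.0177]
orientation: [-1.983, -1.679, -0.66]
wrist_force: [-1.7, -9.8, 2.9]
width: 0.0877
```

```bash
python3 st.py
python3 - <<'E'
from h import *
a=grab("scene")["pixels"];b=grab("top")["pixels"]
cv2.imwrite("pics/c4.png",np.hstack([a[80:330,80:420],b[100:350,180:520]])[:,:,::-1])
E
```

```text
12.65 j [-0.434  0.692  1.982  0.84   0.918 -0.946] tcp [0.4887 0.004  0.0177]
x [0.142 0.769 0.624] y [ 0.988 -0.152 -0.036] z [ 0.067  0.621 -0.781] lean 38.7 az 83.8 y az -8.8 F [-1.7 -9.8  2.9] w 0.088
tcp dock [-0.1164  0.0002]
```

View pics/c4.png

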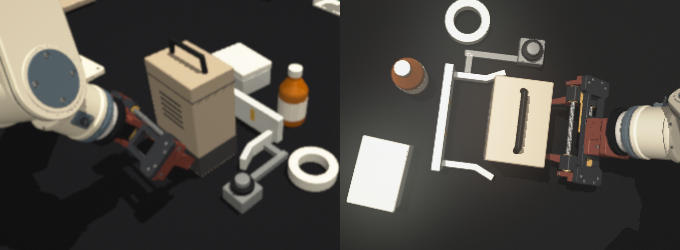

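```bash
cat > box.py <<'E'
from h import *
O=np.array([.5064,.1191]);D=np.array([[.1502,.9887],[-.9887,.1502]])
d=grab("top")
hsv=cv2.cvtColor(d["pixels"],cv2.COLOR_RGB2HSV)
m=((hsv[...,2]>190)&(hsv[...,1]>40)&(hsv[...,1]<140)).astype(np.uint8); m[:30]=0
m=cv2.morphologyEx(m,cv2.MORPH_OPEN,np.ones((3,3)))
m=cv2.morphologyEx(m,cv2.MORPH_CLOSE,np.ones((15,15)))
c=sorted(cv2.findContours(m,0,2)[0],key=cv2.contourArea)[-1]
P=plane(d,cv2.boxPoints(cv2.minAreaRect(c)),.2)[:,:2]
e=np.diff(np.r_[P,P[:1]],axis=0); L=np.linalg.norm(e,axis=1); i=L.argmax(); v=e[i]*np.sign(e[i][0])
print("sides",L.round(4),"centre dock",(D@(P.mean(0)-O)).round(4),"yaw vs dock deg",(np.degrees(np.arctan2(v[1],v[0]))+8.64).round(2))
E
python3 box.py
```

```text
sides [0.1282 0.0553 0.128  0.054 ] centre dock [-0.0929  0.0008] yaw vs dock deg -0.18
```

```bash
sed -i 's/(15,15)/(31,31)/' box.py; python3 box.py
```

```text
sides [0.1279 0.0597 0.1276 0.0583] centre dock [-0.0913  0.0007] yaw vs dock deg -0.89
```

```bash
python3 - <<'E'
from h import *
d=grab("top");h=cv2.cvtColor(d["pixels"],cv2.COLOR_RGB2HSV)
for c in range(318,400,4): print(c,h[240,c],end=' ')
E
sed -i 's/>190/>150/; s/]>40/]>20/' box.py; python3 box.py
```

```text
318 [13 31 74] 322 [14 38 74] 326 [ 16  47 131] 330 [ 21  36 240] 334 [ 21  36 239] 338 [ 21  37 239] 342 [ 21  38 238] 346 [ 20  39 238] 350 [ 21  41 238] 354 [ 21  46 233] 358 [16 38 74] 362 [16 51 85] 366 [ 20  43 235] 370 [ 20  44 235] 374 [ 21  46 234] 378 [ 21  47 233] 382 [ 21  48 232] 386 [ 18  58 214] 390 [13 42 43] 394 [15 31 49] 398 [18 27 48] sides [0.2788 0.1389 0.2713 0.1389] centre dock [-0.3552 -0.0184] yaw vs dock deg -70.18
```

```bash
sed -i 's/]>20)/]>30)/;s/>150/>190/;s/(31,31)/(13,13)/;s/m\[:30\]=0/m[:130]=0;m[:,480:]=0;m[:,:290]=0;m[300:]=0;m=m*((hsv[...,0]>15)\&(hsv[...,0]<26)).astype(np.uint8)/' box.py; python3 box.py
```

```text
sides [0.1287 0.089  0.1283 0.0869] centre dock [-0.0764  0.0005] yaw vs dock deg -0.11
```

Relative to the box face the open fingertips sit a little behind the TCP, so contact is a bit high. I'll back off, lower by 8 mm and push on.

Emit:
{"fn": "apply_moves", "kwargs": {
  "rows": [
    [0,[-1,-8,0],0],
    [0,[0,0,-4],0],
    [0,[0,0,-4],0],
    [0,[0,0,0],0]
  ]
}}

```text
clock: 13.4
tcp_pos: [0.4857, -0.0019, 0.0094]
orientation: [-1.979, -1.675, -0.659]
wrist_force: [-0.5, 0.6, -0.8]
width: 0.0878
```

```bash
python3 st.py; python3 box.py
```

```text
13.4 j [-0.448  0.711  1.978  0.837  0.919 -0.963] tcp [ 0.4857 -0.0019  0.0094]
x [0.143 0.766 0.627] y [ 0.988 -0.151 -0.041] z [ 0.063  0.625 -0.778] lean 38.9 az 84.2 y az -8.7 F [-0.5  0.6 -0.8] w 0.088
tcp dock [-0.1227  0.0023]
sides [0.1289 0.0888 0.1286 0.0867] centre dock [-0.0763  0.0005] yaw vs dock deg 0.1
```

Emit:
{"fn": "apply_moves", "kwargs": {
  "rows": [
    [0,[1,8,0],0],
    [0,[1,8,0],0],
    [0,[1,8,0],0],
    [0,[2,8,0],0],
    [0,[1,8,0],0],
    [0,[1,8,0],0]
  ]
}}

```text
clock: 14.05
tcp_pos: [0.4943, 0.045, 0.0098]
orientation: [-1.982, -1.679, -0.66]
wrist_force: [-1.5, -9.2, 1.0]
width: 0.0878
```

```bash
python3 st.py; python3 box.py
```

```text
14.05 j [-0.355  0.702  2.001  0.911  0.874 -0.946] tcp [0.4943 0.045  0.0098]
x [0.141 0.769 0.624] y [ 0.988 -0.151 -0.037] z [ 0.066  0.621 -0.781] lean 38.7 az 83.9 y az -8.7 F [-1.5 -9.2  1. ] w 0.088
tcp dock [-0.0751  0.0008]
sides [0.1284 0.0889 0.1281 0.0869] centre dock [-0.0363 -0.0002] yaw vs dock deg 0.12
```

Emit:
{"fn": "apply_moves", "kwargs": {
  "rows": [
    [0,[1,8,0],0],
    [0,[1,8,0],0],
    [0,[2,8,0],0],
    [0,[0,4,0],0],
    [0,[1,3,0],0]
  ]
}}

```text
clock: 14.6
tcp_pos: [0.4988, 0.0762, 0.0097]
orientation: [-1.981, -1.679, -0.659]
wrist_force: [-2.6, -10.6, 0.3]
width: 0.0877
```

```bash
python3 st.py; python3 box.py
```

```text
14.6 j [-0.292  0.7    2.011  0.959  0.849 -0.933] tcp [0.4988 0.0762 0.0097]
x [0.141 0.769 0.624] y [ 0.988 -0.151 -0.037] z [ 0.065  0.622 -0.781] lean 38.7 az 84.0 y az -8.7 F [ -2.6 -10.6   0.3] w 0.088
tcp dock [-0.0435  0.0011]
sides [0.1281 0.0805 0.1279 0.0787] centre dock [-0.0086  0.    ] yaw vs dock deg 0.55
```

Emit:
{"fn": "apply_moves", "kwargs": {
  "rows": [
    [0,[0,2,0],0],
    [0,[0,2,0],0]
  ]
}}

```text
clock: 14.85
tcp_pos: [0.4992, 0.0799, 0.0098]
orientation: [-1.982, -1.679, -0.66]
wrist_force: [-1.6, -9.8, 0.5]
width: 0.088
```

Emit:
{"fn": "apply_moves", "kwargs": {
  "rows": [
    [0,[0,2,0],0]
  ]
}}

```text
clock: 14.95
tcp_pos: [0.4996, 0.081, 0.0096]
orientation: [-1.984, -1.681, -0.66]
wrist_force: [-4.6, -24.7, 7.8]
width: 0.0878
```

Emit:
{"fn": "apply_moves", "kwargs": {
  "rows": [
    [0,[0,1,0],0],
    [0,[0,0,0],0]
  ]
}}

```text
clock: 15.15
tcp_pos: [0.4998, 0.0811, 0.0096]
orientation: [-1.984, -1.682, -0.66]
wrist_force: [-3.9, -22.5, 7.0]
width: 0.0878
```

```bash
sed -i 's/m\[:,:290\]=0/m[:,:270]=0/' box.py; python3 st.py; python3 box.py
python3 - <<'E'
from h import *
a=grab("scene")["pixels"];b=grab("top")["pixels"]
cv2.imwrite("pics/c5.png",np.hstack([a[80:330,80:420],b[100:350,180:520]])[:,:,::-1])
E
```

```text
15.15 j [-0.281  0.698  2.014  0.968  0.84  -0.933] tcp [0.4998 0.0811 0.0096]
x [0.14  0.771 0.622] y [ 0.988 -0.152 -0.035] z [ 0.068  0.619 -0.783] lean 38.5 az 83.8 y az -8.7 F [ -3.9 -22.5   7. ] w 0.088
tcp dock [-0.0386  0.0008]
sides [0.1283 0.089  0.1281 0.087 ] centre dock [ 0.0001 -0.0001] yaw vs dock deg 0.68
```

View pics/c5.png

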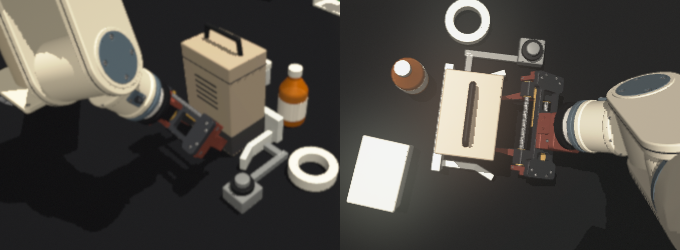

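The box is home: its centre measures within 1 mm of the dock origin and the force jumped at the back plate. Next I'll retreat along the same line and go to the button.

Emit:
{"fn": "apply_moves", "kwargs": {
  "rows": [
    [0,[-2,-10,0],0],
    [0,[-5,-35,0],0],
    [0,[-6,-40,0],0],
    [0,[-6,-40,10],0],
    [255,[0,0,45],0],
    [255,[0,0,48],0],
    [255,[48,0,0],0],
    [255,[48,0,0],0],
    [255,[40,10,0],0],
    [255,[0,0,0],0]
  ]
}}

```text
clock: 16.3
tcp_pos: [0.6197, -0.0299, 0.1137]
orientation: [-1.978, -1.681, -0.663]
wrist_force: [-0.8, -0.2, 0.2]
width: 0.0432
```

```bash
python3 st.py; python3 box.py
```

```text
16.3 j [-0.397  0.65   1.67   0.714  1.16  -0.645] tcp [ 0.6197 -0.0299  0.1137]
x [0.138 0.768 0.626] y [ 0.988 -0.149 -0.035] z [ 0.066  0.623 -0.779] lean 38.8 az 83.9 y az -8.6 F [-0.8 -0.2  0.2] w 0.043
tcp dock [-0.1303 -0.1344]
sides [0.1283 0.089  0.1281 0.087 ] centre dock [ 0.0001 -0.0001] yaw vs dock deg 0.68
```

Emit:
{"fn": "apply_moves", "kwargs": {
  "rows": [
    [255,[10,17,-15],0],
    [255,[11,17,-15],0],
    [255,[0,0,-15],0],
    [255,[0,0,0],0],
    [255,[0,0,0],0]
  ]
}}

```text
clock: 16.85
tcp_pos: [0.6352, 0.0024, 0.0677]
orientation: [-1.979, -1.675, -0.658]
wrist_force: [0.0, 0.4, 0.5]
width: 0.0015
```

```bash
python3 st.py
python3 - <<'E'
from h import *
a=grab("scene")["pixels"];b=grab("top")["pixels"]
cv2.imwrite("pics/c6.png",np.hstack([cv2.resize(a[200:320,250:390],(390,334)),cv2.resize(b[110:230,320:460],(390,334))])[:,:,::-1])
E
```

```text
16.85 j [-0.342  0.724  1.666  0.76   1.086 -0.657] tcp [0.6352 0.0024 0.0677]
x [0.143 0.766 0.626] y [ 0.988 -0.151 -0.041] z [ 0.063  0.624 -0.779] lean 38.9 az 84.2 y az -8.7 F [0.  0.4 0.5] w 0.001
tcp dock [-0.096  -0.1449]
```

View pics/c6.png

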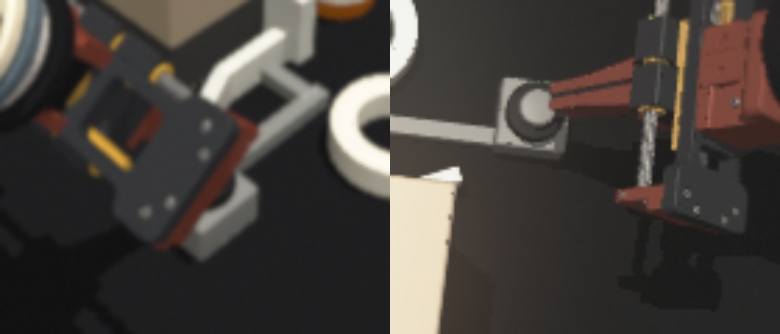

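Run:
```python
from h import *
import pickle
d=pickle.load(open("top0.pkl","rb"))
print(plane(d,[(377.4,144)],.065),proj(d,[.6352,.0024,.0677]),proj(d,[.640,-.003,.048]))
```

```text
[[ 0.6438771  -0.00942492  0.065     ]] [[371.43844567 148.37206344]] [[372.80679012 148.3063729 ]]
```

Run:
```python
from h import *
d=grab("top");e=grab("scene");w=grab("wrist")
a=cv2.resize(d["pixels"][125:175,345:395,::-1],(400,400),interpolation=cv2.INTER_CUBIC)
b=cv2.resize(e["pixels"][230:300,290:360,::-1],(400,400),interpolation=cv2.INTER_CUBIC)
cv2.imwrite("pics/z1.png",np.hstack([a,b]));cv2.imwrite("pics/w1.png",w["pixels"][:,:,::-1])
for n,x in(("top",d),("scene",e),("wrist",w)): print(n,proj(x,[[.6352,.0024,.0677],[.640,-.003,.048]]).round(1))
```

```text
top [[371.4 148.4]
 [372.8 148.3]]
scene [[321.4 248.1]
 [321.8 259.5]]
wrist [[317.3 238.5]
 [325.8 251.1]]
```

View pics/z1.png

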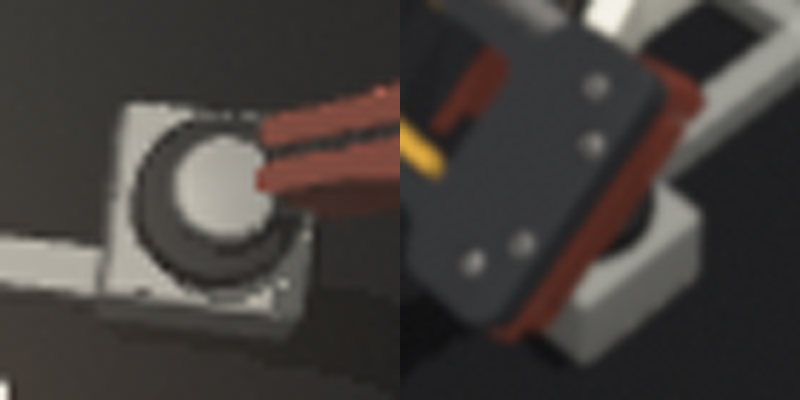

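View pics/w1.png

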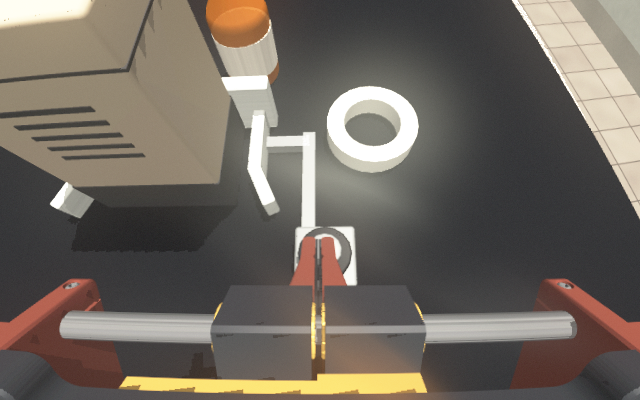

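Run:
```python
from h import *
w=grab("wrist");d=grab("top")
O=np.array([.5064,.1191]);dx=np.array([.1502,.9887]);dy=np.array([-.9887,.1502])
C=[[*(O+(-.1+a)*dx+(-.15+b)*dy),.03] for a,b in((.025,.025),(.025,-.025),(-.025,-.025),(-.025,.025))]
print("wrist",proj(w,C).round(1));print("top",proj(d,C).round(1))
cv2.imwrite("pics/w2.png",cv2.resize(w["pixels"][200:300,270:400,::-1],None,fx=6,fy=6,interpolation=cv2.INTER_CUBIC))
M=R.from_rotvec
from plant import get_state
s=get_state();T=R.from_rotvec(s["orientation"]).as_matrix()
print("cam in tool",T.T@(np.array(w["xyz"])-s["tcp_pos"]))
s0=R.from_rotvec([-4.28648942e-01,-3.11199802e+00,2.47210433e-03]).as_matrix()
print(s0.T@(np.array([0.08761785,0.62501877,0.38363811])-np.array([0.16878659,0.60114382,0.19809138])))
```

```text
wrist [[295.1 225.6]
 [355.4 224.8]
 [358.3 287.1]
 [293.5 287.5]]
top [[357.  161.6]
 [360.  136.7]
 [385.3 139.8]
 [382.5 164.8]]
cam in tool [ 0.08364039 -0.00118683 -0.18524604]
[ 0.08459975  0.00074708 -0.18554862]
```

View pics/w2.png

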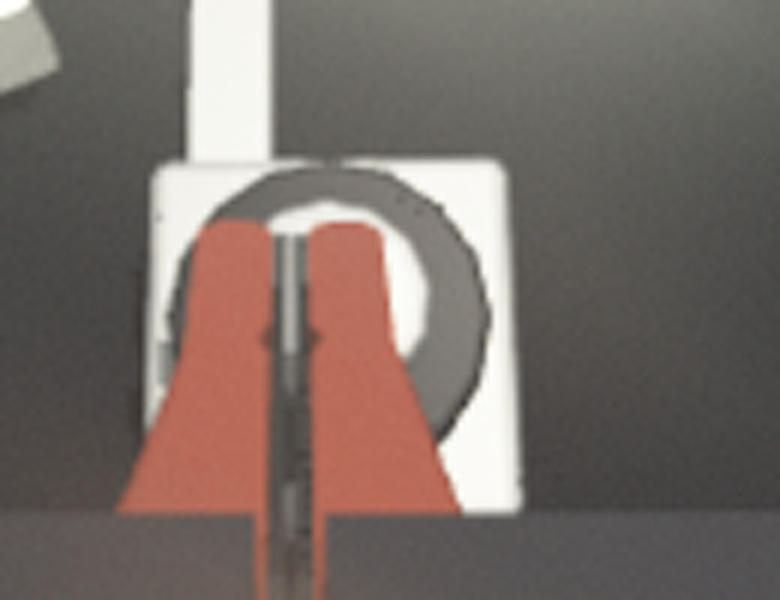

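Run:
```python
from h import *
from plant import get_state
w=grab("wrist");d=grab("top")
s=get_state();T=R.from_rotvec(s["orientation"]).as_matrix()
def tri(p,q):
    o1,v1=ray(w,[p]);o2,v2=ray(d,[q]);t=np.linalg.lstsq(np.c_[v1[0],-v2[0]],o2-o1,rcond=None)[0]
    a=o1+t[0]*v1[0];b=o2+t[1]*v2[0];m=(a+b)/2;print(m.round(4),np.linalg.norm(a-b).round(4),"in tool",(T.T@(m-s["tcp_pos"])).round(4))
tri((319,237),(377.8,144.4)); tri((327.5,237),(378,140.6)); tri((310,237),(377.5,148.1))
```

```text
[ 0.6357 -0.0047  0.0973] 0.0015 in tool [ 0.0125 -0.0008 -0.0271]
[ 0.6413 -0.0055  0.0991] 0.0003 in tool [ 0.0138  0.0048 -0.0287]
[ 0.6299 -0.0038  0.0956] 0.0028 in tool [ 0.0113 -0.0066 -0.0257]
```

The wrist and top views together put the actual fingertip edge about 27 mm behind the nominal TCP. I'll pick a spot that lands on the cap either way and find the contact height by force.

Emit:
{"fn": "apply_moves", "kwargs": {
  "rows": [
    [255,[4,12,0],0],
    [255,[0,0,-5],0],
    [255,[0,0,-5],0],
    [255,[0,0,-4],0],
    [255,[0,0,0],0]
  ]
}}

```text
clock: 17.8
tcp_pos: [0.6398, 0.0149, 0.053]
orientation: [-1.979, -1.676, -0.658]
wrist_force: [0.7, -0.3, 0.1]
width: 0.0004
```

Emit:
{"fn": "apply_moves", "kwargs": {
  "rows": [
    [255,[0,0,-3],0],
    [255,[0,0,-3],0],
    [255,[0,0,0],0]
  ]
}}

```text
clock: 18.1
tcp_pos: [0.6402, 0.0147, 0.0475]
orientation: [-1.98, -1.676, -0.659]
wrist_force: [0.7, 0.0, -0.9]
width: 0.0004
```

```bash
python3 st.py
python3 - <<'E'
from h import *
d=grab("top");w=grab("wrist")
a=cv2.resize(d["pixels"][125:175,345:395,::-1],(400,400),interpolation=cv2.INTER_CUBIC)
b=cv2.resize(w["pixels"][200:300,270:370,::-1],(400,400),interpolation=cv2.INTER_CUBIC)
cv2.imwrite("pics/z2.png",np.hstack([a,b]))
E
```

```text
18.1 j [-0.321  0.755  1.664  0.782  1.054 -0.671] tcp [0.6402 0.0147 0.0475]
x [0.142 0.767 0.626] y [ 0.988 -0.151 -0.04 ] z [ 0.064  0.624 -0.779] lean 38.8 az 84.1 y az -8.7 F [ 0.7  0.  -0.9] w 0.0
tcp dock [-0.0831 -0.148 ]
```

View pics/z2.png

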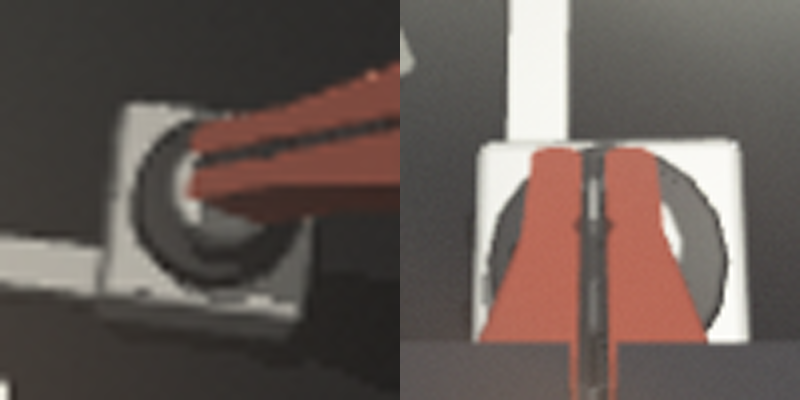

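Emit:
{"fn": "apply_moves", "kwargs": {
  "rows": [
    [255,[0,0,-3],0],
    [255,[0,0,-3],0],
    [255,[0,0,-3],0],
    [255,[0,0,0],0]
  ]
}}

```text
clock: 18.6
tcp_pos: [0.6405, 0.0148, 0.0388]
orientation: [-1.98, -1.676, -0.66]
wrist_force: [0.8, -0.7, 2.7]
width: 0.0005
```

Emit:
{"fn": "apply_moves", "kwargs": {
  "rows": [
    [255,[0,0,-2],0],
    [255,[0,0,-2],0]
  ]
}}

```text
clock: 18.8
tcp_pos: [0.6406, 0.0148, 0.0352]
orientation: [-1.979, -1.677, -0.66]
wrist_force: [-1.1, -0.6, 5.2]
width: 0.0005
```

Emit:
{"fn": "apply_moves", "kwargs": {
  "rows": [
    [255,[0,0,-1],0],
    [255,[0,0,0],0]
  ]
}}

```text
clock: 19.0
tcp_pos: [0.6405, 0.0148, 0.0342]
orientation: [-1.979, -1.677, -0.66]
wrist_force: [-0.4, -1.2, 5.0]
width: 0.0004
```

Emit:
{"fn": "apply_moves", "kwargs": {
  "rows": [
    [255,[0,0,-1],0],
    [255,[0,0,-1],0]
  ]
}}

```text
clock: 19.2
tcp_pos: [0.6407, 0.0149, 0.0334]
orientation: [-1.978, -1.677, -0.662]
wrist_force: [-4.5, -4.2, 17.6]
width: 0.0004
```

Emit:
{"fn": "apply_moves", "kwargs": {
  "rows": [
    [255,[0,0,0],0],
    [255,[0,0,0],0]
  ]
}}

```text
clock: 19.4
tcp_pos: [0.6407, 0.0148, 0.0336]
orientation: [-1.978, -1.677, -0.662]
wrist_force: [-3.5, -3.1, 13.1]
width: 0.0005
```

Emit:
{"fn": "apply_moves", "kwargs": {
  "rows": [
    [255,[0,0,3],0],
    [255,[0,0,8],0],
    [255,[0,0,30],0],
    [255,[0,-20,45],0],
    [255,[0,-45,15],0],
    [255,[0,-45,15],0],
    [255,[0,-45,15],0],
    [255,[0,-45,0],0],
    [255,[0,0,0],0],
    [255,[0,0,0],0]
  ]
}}

```text
clock: 20.4
tcp_pos: [0.64, -0.186, 0.1625]
orientation: [-1.981, -1.675, -0.66]
wrist_force: [0.3, 0.2, 0.5]
width: 0.0006
```

```bash
python3 st.py; python3 box.py
python3 - <<'E'
from h import *
import pickle
d=grab("top");e=grab("scene");d0=pickle.load(open("top0.pkl","rb"))
cv2.imwrite("pics/f.png",np.hstack([e["pixels"][80:330,150:450],d["pixels"][70:320,170:470]])[:,:,::-1])
# button height by triangulation
o1,v1=ray(d,[(373.2,148.6)])
def cen(p,lo,x0,x1,y0,y1):
    h=cv2.cvtColor(p,cv2.COLOR_RGB2HSV); m=(h[y0:y1,x0:x1,2]>lo).astype(np.uint8); return p[y0:y1,x0:x1].mean()
df=np.abs(d["pixels"].astype(int)-d0["pixels"]).sum(2)
print("diff button region",df[135:162,360:386].mean(),"tape",df[95:145,282:332].mean(),"bottle",df[150:195,228:270].mean(),"tipbox",df[232:314,185:252].mean())
E
```

```text
20.4 j [-0.584  0.698  1.428  0.599  1.406 -0.638] tcp [ 0.64   -0.186   0.1625]
x [0.144 0.767 0.626] y [ 0.988 -0.152 -0.04 ] z [ 0.065  0.624 -0.779] lean 38.8 az 84.1 y az -8.8 F [0.3 0.2 0.5] w 0.001
tcp dock [-0.2816 -0.1779]
sides [0.1283 0.089  0.1281 0.087 ] centre dock [ 0.0001 -0.0001] yaw vs dock deg 0.68
diff button region 11.494301994301994 tape 6.8296 bottle 7.493121693121693 tipbox 6.007098653076083
```

View pics/f.png

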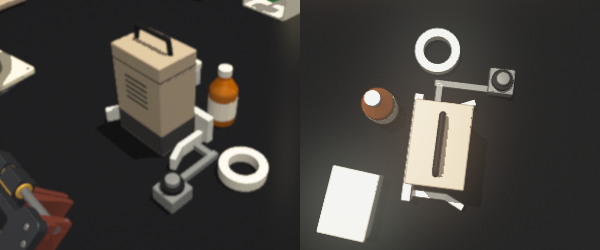

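```bash
python3 -c "
from plant import bot
print(bot.sign_off())"
```

```text
the job is handed in; nothing more can be done
None
```

I pushed the battery box home into its dock, then pressed the charge button fully and released it. I handed the job in at about 20.5 s on the robot's clock.

**How it was done:** The moves can't tilt the tool directly, so I drove it past the arm's reach limit until it leaned about 39°, and the lean stayed. I then pushed the box low, with both open fingertips leading, along the dock's axis at about 10 N.

**Box:** The push force rose from about 10 N to 25 N at the back plate. In the last pictures the box stands upright, its centre within 1 mm of the dock origin. Its measured turn is 0.7°, which is about the picture noise.

**Button:** The force climbed to about 5 N, then jumped to 17.6 N at the stop, so I take it as fully down. I then lifted clear and the arm touches nothing. Its spring-back was only judged from the pictures.

**Bystanders:** The bottle, tip box and tape look unmoved; pictures from before and after differ there only by noise.

**Checks that disagreed:**
- **Fingertip position:** the cameras put the real fingertip edge about 27 mm behind the reported TCP. The push therefore met the box higher than the 20 mm aimed for, perhaps 40–45 mm at first. I lowered the tool 8 mm partway and the box never tipped.
- **Elbow joint:** while leaning the tool, the elbow read 0.086 to 0.089 rad against its stated, rounded limit of 0.09. That may count as slightly past its range.

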